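Clip the herb slide down, take its picture, swing the clip clear

TASK

Take a picture of the herb slide on the blue inspection box: press the clip's round thumb pad with a fingertip so that the clip's tip lifts, swing it over the end of the glass and let it down gently on the frosted end, so that it holds the slide by itself. With the slide clipped, push the shutter button fully down. Then press the pad again, swing the lifted clip back well clear of the glass and let go; never butt or scrape the edge of the glass with the clip, shift the slide, force or pinch the clip, or disturb the things standing around.

Things in the scene. Friction and masses are not known exactly. Their poses are not given: they have to be found in the camera images.
- clip_pivot (a point): Pivot of the spring clip, on the top face (z = 30 mm) of the blue inspection box, a fixed housing. Axes are the box's, z up; from here the box spans x -90..+110, y -84..+120 mm. The brass screw head stands 18 mm above this point. The steel leaf clip, 12 mm wide, is a sprung see-saw on the screw, underside 10 mm above the box: pressing its thumb pad lifts its tip.
- clip (a joint): Swing of the clip about its upright pivot screw, rad, counter-clockwise from above, -0.45 to 1.2; stays where left (friction 0.04 N m). At value a, in the axes of clip_pivot, the tip is at (-85 sin a, 85 cos a) mm and the thumb pad's centre at (55 sin a, -55 cos a) mm. The tip, a bar of 3 mm radius, rests on the box or the slide.
- pad_mark (a point): Point in the box's top face under the thumb pad's centre (rubber-topped disc, 32 mm wide). The pad is on a screw: its top is 19 to 33 mm above this point, not measured: feel for it. Press at its centre: lift starts at 4 N (7 N with the tip on the slide), 7.5 N lifts the tip just over the glass, 9 N (pad 6.5 mm down, tip 10 mm up) reaches a hard stop. Over 16 N, pressed or pinched, bends the clip.
- clip_mark (a point): Point in the plane of the box's top face straight below the clip's tip; it swings with the clip but does not rise when the tip lifts. Axes are the clip's: y from pivot to tip, z up.
- slide_center (a point): Centre of the loose glass slide, 90 (x) x 45 (y) x 6 (z) mm, 70 g, flat on the box. The clip comes on over its -x end, 45 mm from the centre; the 23 mm next to that end are frosted white, the rest bears the green herb sample. The tip should rest 5 to 22 mm in from that end; when clear, 20 mm or more off it.
- slide: The same glass slide; origin at the centre of its underside.
- shutter (a joint): Travel of the shutter button, m: 0 up, 0.006 fully down (about 5 N); it springs back. Counts as fully pushed beyond 0.0045.
- shutter_top (a point): Centre of the top of the red shutter button (28 mm diameter), on the box beside the thumb pad.
- salt_center (a point): Middle of the clear salt shaker, 44 mm wide, 90 mm high. Leave alone.
- mug_center (a point): Middle of the white mug, 78 mm wide, 97 mm high. Leave alone.
There are look-alikes about, which are no part of the job. There is more than one size of the slide; the job needs the largest.

How it is judged (in metres and radians):
On the way, in this order (a step that is already met when the one before it is completed fails the run):
1. the clip, let go, holds the slide by its frosted end (x of clip_mark in the frame of slide between -0.04 and -0.023 m and contact force between clip and slide above 1.5 N and contact force between the fingers and clip below 0.3 N), for 0.3 s.
2. the shutter button is pushed fully down while the clip holds the slide (value of joint shutter above 0.0045 m and contact force between clip and slide above 1.5 N), for 0.05 s.
At the end, for the whole second after the job is handed in: The clip is let go and still, its tip at least 20 mm off the frosted end of the slide; the slide lies at rest within 6 mm of where it was; the button is up (x of clip_mark in the frame of slide below -0.065 m and contact force between clip and slide below 0.1 N and distance of slide_center from where it was at the start of the episode below 0.006 m and linear speed of slide below 0.02 m/s and velocity of joint clip between -0.1 and 0.1 rad/s and value of joint shutter below 0.002 m and contact force between the fingers and clip below 0.1 N); the robot touches nothing.
It fails at once if the clip butts or scrapes the edge of the glass (over 2 N within 7 mm outside to 3 mm inside the end) (contact force between clip and slide above 2 N and x of clip_mark in the frame of slide between -0.052 and -0.042 m).
It fails at once if the clip is forced or pinched with more than 16 N (contact force between the fingers and clip above 16 N).
It fails at once if the clip snaps down on the glass with more than 15 N (contact force between clip and slide above 15 N).
It fails at once if the slide is shifted by more than 6 mm (distance of slide_center from where it was at the start of the episode above 0.006 m).
It fails at once if a bystander is moved by more than 20 mm (distance of any of salt_center, mug_center from where it was at the start of the episode above 0.02 m).
It also fails if it takes over 69 s, if anything falls off the work surface, if the arm or the gripper's body presses on something with over 40 N, if the wrist force passes 120 N, or if a joint passes its speed limit or range.

ROBOT

A 6-joint arm with a two-finger parallel gripper is mounted at the origin on a cart in front of the work surface, level with it; the furniture and walls round the work are solid. World frame = base frame: x ahead of the robot, y to its left, z up, the work surface at z = 0. Lengths are in mm, angles in rad, forces in N, time in s.
With the tool pointing down it reaches from about 300 to 775 mm from the base axis. Payload 14.6 kg.
Tool frame: the origin (TCP) lies between the finger pads; the fingertips stand 25 mm ahead of it and the grasp point (between the pads) lies 6 mm ahead of it; z points along the fingers, y is the line along which they close (so a half turn about z gives the same grasp; the last joint's range is limited). The gripper opens to 94 mm and grips with 3 to 60 N. Pads are 16 mm wide; open, the fingers measure 119 mm over their backs; the gripper's body (75 mm by 177 mm) begins 78 mm behind the grasp point.
Start: joints at [-1.182, 0.3, 1.521, -0, 1.321, -0.067], TCP at [242.091, -493.843, 230.446] pointing down, gripper open.
Joint ranges: [-3.03, 3.03], [-0.79, 2.21], [0.23, 2.52], [-1.04, 4.18], [0, 3.07], [-2.55, 2.55]. Speed limits (rad/s): [2.22, 2.22, 2.57, 3.14, 3.14, 3.14].

INTERFACE

Orientations are given as [roll, pitch, yaw] about the fixed x, y, z axes, in that order (R = Rz(yaw) Ry(pitch) Rx(roll)).
In Python, from cell import manip gives the robot as it stands. The module is installed in compiled form; this text tells all that it offers.
- The arm moves only by the tool step_arm, never from a script. Its argument "series" is one flat list of numbers, 5 for each row, row after row: the shift along the world's x, y, z in mm, then the turn about the world's z in rad, then the closure, from 0 (fully open) to 1 (shut). In form: [dx, dy, dz, spin, jaw, dx, dy, dz, spin, jaw, ...]. A call has 1 to 20 rows; each row shifts and turns the commanded pose from where the row before left it; what a row does not reach is not made up. A row lasts 1/8 s, in which the tool goes at most 62.5 mm and 10.7 degrees, less where a joint would pass 70% of its speed; a pose out of reach is approached as far as the arm can. A call is refused whole if a number of a shift passes 62.5 or a number of a turn 0.188, either way. A call with a gripper value outside its range is refused whole. The fingers move at their own pace and stop on an object; "squeeze" is the grip in N (left out, the last holds). Time passes only in rows, so rows that do not move let the fingers close. It gives the time, the measured TCP pose, the force, the opening and the grip force at its end, in the units of the state.
- manip.read_state(): the state, without advancing time (a new reading comes with each control period).
- manip.camera(name): name is "side" or "top" or "wrist"; returns (picture, depth): 384x512x3 uint8, blue, green, red; 384x512 float32, mm along the optical axis (not along the pixel's ray), 0 where there is no reading.
- manip.camera_info(name): a dict with "fovy" (degrees; the focal length in pixels is half the picture's height over the tangent of half this angle, whatever the lens; pixels are square), "cx", "cy" (the principal point, pixels), "eye" and "orientation" of the camera in the world. Camera axes: x right, y down, z forward; pixel columns grow to the right and rows downward; lengths in mm; the calibration is good to about 2 mm. The wrist camera is an equidistant fisheye: a pixel r from the principal point sees the ray r / f radians off the axis. A picture is of the moment at which its call begins: read the wrist's pose just before it. camera_info takes no time and is no camera call; for the wrist camera it gives the pose at the moment of the call.
- manip.sign_off(): hands the job in; it is judged then, once.
The state is a dict: "clock": time; "joints": joint angles; "qd": joint speeds; "effort": joint torques, N m; "eef_pos": TCP position; "eef_rot": TCP orientation; "wrist_force": force on the tool from outside, world axes, zero at the start; "moment": the same for the moment, N m; "finger_gap": finger opening in mm; "finger_force": force on a finger pad.
Only numpy, scipy, OpenCV 4.12 (cv2) and the standard library are available. Lean on these libraries where they do the work, as an engineer would, in place of code of your own. Each camera call takes 0.05 s, during which the arm holds its last target. There are 200 camera calls.

## Working session

There is one attempt and no reset: what is moved stays moved. The work goes in short steps, Python scripts to look and compute and a tool call to move; the robot and the scene stay as the last step left them, time stands still between calls to the robot, and variables do not carry over. Pictures are saved under pics/ and viewed, at most 10 in all, crops included, and the job is handed in when it is done.

Besides the shell and the picture viewer there is one more tool, called after "Request:" by a JSON object that holds its "name" and its "arguments", one argument or row to a line. step_arm: Moves the arm, as the interface text tells. Its arguments: {"type":"object","properties":{"series":{"type":"array"},"squeeze":{"type":"number"}},"required":["series"]}

```bash
mkdir -p pics; cat > h.py <<'E'
import numpy as np, cv2
from scipy.spatial.transform import Rotation as R
from cell import manip
def snap(n):
    i=manip.camera_info(n); p,d=manip.camera(n); return i,p,d
def rot(i):
    o=np.array(i["orientation"],float)
    return R.from_euler('xyz',o).as_matrix() if o.size==3 else o.reshape(3,3)
def f_(i,h=384): return h/2/np.tan(np.radians(i["fovy"])/2)
def onplane(i,u,v,z,fish=False):
    f=f_(i); x=(u-i["cx"])/f; y=(v-i["cy"])/f
    if fish:
        r=np.hypot(x,y); s=np.sin(r)/r if r>1e-9 else 1; d=np.array([x*s,y*s,np.cos(r)])
    else: d=np.array([x,y,1.])
    d=rot(i)@d; e=np.array(i["eye"],float); return e+d*(z-e[2])/d[2]
def pt(i,u,v,dep):
    f=f_(i); return np.array(i["eye"])+rot(i)@np.array([(u-i["cx"])/f*dep,(v-i["cy"])/f*dep,dep])
E
python3 - <<'E'
from h import *
print(manip.read_state())
for n in ("top","side"):
    i,p,d=snap(n); print(n,i); cv2.imwrite(f"pics/{n}0.png",p); np.savez(f"{n}0.npz",p=p,d=d)
print(manip.camera_info("wrist"))
E
```

```text
{'clock': 0.0, 'joints': array([-1.18157568e+00,  3.00459251e-01,  1.52157470e+00, -4.97765752e-05,
        1.32070608e+00, -6.66026270e-02]), 'qd': array([ 0.00086938,  0.00111612,  0.00082474, -0.00053351, -0.00034267,
       -0.00052907]), 'effort': array([-7.69614617e-04, -5.31814742e+01, -3.52738738e+01,  7.06952135e-02,
        2.44734687e-02, -1.14033664e-04]), 'eef_pos': array([ 242.00730086, -493.63448712,  229.89551694]), 'eef_rot': array([-3.14044462e+00, -2.82546007e-05,  4.55835607e-01]), 'wrist_force': array([-0.38355877, -0.99287108, -0.22244157]), 'moment': array([-0.0074827 , -0.00705865,  0.0559634 ]), 'finger_force': 0.0, 'finger_gap': 93.75370919896602}
top {'fovy': 56.57924056015976, 'cx': 258.1422726163078, 'cy': 195.61280809307183, 'eye': array([368.58449864,   1.65312852, 902.61040513]), 'orientation': array([-2.96066173, -0.02379562, -1.54170879])}
side {'fovy': 49.2589777479681, 'cx': 255.79031705804252, 'cy': 190.5315637097909, 'eye': array([ 419.61897441,  580.56877854, 1100.62159405]), 'orientation': array([-2.61381739, -0.00833006, -3.0038743 ])}
{'fovy': 65.70646984690485, 'cx': 257.9348170988325, 'cy': 191.70494739841985, 'eye': array([ 318.3167263 , -457.99214036,  385.32342492]), 'orientation': array([ 2.85133828e+00,  1.10348621e-03, -1.11440884e+00])}
```

View pics/top0.png

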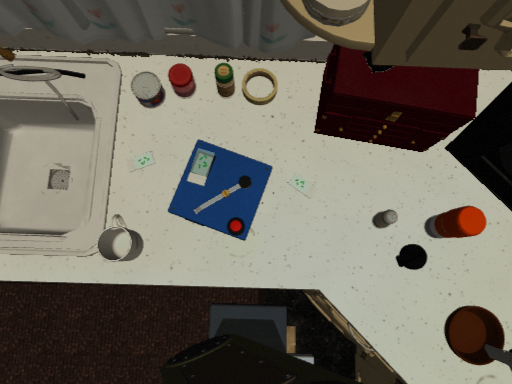

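View pics/side0.png

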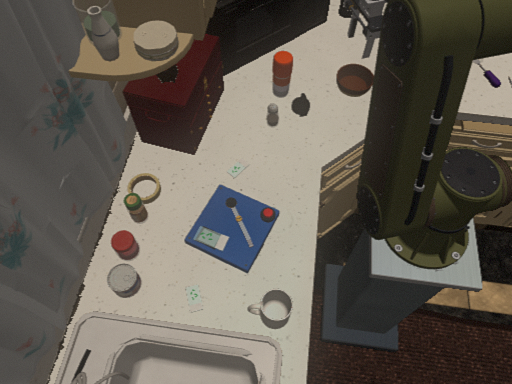

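The top view shows the blue box around (220,188). The slide is on it at (202,165), with its frosted end at (197,181). The clip's black pad is at (245,182), the screw at (226,194) and the tip at (196,211). The red shutter is at (236,226). The small look-alike slides lie on the counter at (142,160) and (301,185). The slide on the box is the largest, so it is the one the job needs.

```bash
cat > m.py <<'E'
from h import *
# box corners
for n in ("top","side"):
    z=np.load(f"{n}0.npz"); p,d=z["p"],z["d"]; i=manip.camera_info(n)
    hsv=cv2.cvtColor(p,cv2.COLOR_BGR2HSV)
    m=cv2.inRange(hsv,(100,120,50),(125,255,255)); 
    m=cv2.morphologyEx(m,cv2.MORPH_CLOSE,np.ones((5,5)))
    c=max(cv2.findContours(m,0,2)[0],key=cv2.contourArea); h=cv2.convexHull(c)
    q=cv2.approxPolyDP(h,6,True)[:,0]
    print(n,"box"); 
    for u,v in q: print(u,v,onplane(i,u,v,30).round(1))
    w=np.array([onplane(i,u,v,30)[:2] for u,v in h[:,0]],np.float32)
    print("rect",cv2.minAreaRect(w))
    bm=np.zeros_like(m); cv2.fillPoly(bm,[h],255)
    def blobs(name,mm,zz,amin=15):
        mm=cv2.bitwise_and(mm,bm)
        for c in cv2.findContours(mm,0,2)[0]:
            if cv2.contourArea(c)>amin:
                M=cv2.moments(c);u,v=M['m10']/M['m00'],M['m01']/M['m00']
                w=np.array([onplane(i,a,b,zz)[:2] for a,b in c[:,0]],np.float32)
                r=cv2.minAreaRect(w); print(name,cv2.contourArea(c),(round(u,1),round(v,1)),onplane(i,u,v,zz).round(1),"rect",np.round(r[0],1),np.round(r[1],1),round(r[2],1),"depth z",pt(i,u,v,float(d[int(v),int(u)])).round(1))
    red=cv2.inRange(hsv,(0,150,80),(8,255,255))|cv2.inRange(hsv,(172,150,80),(180,255,255))
    blobs("red",red,42)
    blobs("black",cv2.inRange(p,(0,0,0),(45,45,45)),55)
    blobs("light",cv2.inRange(hsv,(0,0,110),(100,255,255))&~red,36)
    y=(int(q[:,1].min())-5,int(q[:,1].max())+5);x=(int(q[:,0].min())-5,int(q[:,0].max())+5)
    cv2.imwrite(f"pics/{n}crop.png",cv2.resize(p[y[0]:y[1],x[0]:x[1]],None,fx=5,fy=5,interpolation=cv2.INTER_CUBIC)); print("crop org",x[0],y[0])
E
python3 m.py
```

```text
top box
198 140 [667.8 143.   30. ]
271 167 [603.3 -44.8  30. ]
244 239 [420.5  16.8  30. ]
168 210 [485.5 205.7  30. ]
rect ((543.9715576171875, 80.18618774414062), (202.02664184570312, 197.7400360107422), 71.25735473632812)
red 86.0 (235.2, 225.4) [451.8  38.9  42. ] rect [451.5  39.4] [25.7 25.5] 47.0 depth z [450.6  38.4  53.5]
black 221.5 (235.4, 226.0) [449.1  37.8  55. ] rect [449.1  37.6] [40.5 41.3] 65.9 depth z [449.3  37.9  53.3]
black 101.0 (244.6, 181.4) [558.2  20.   55. ] rect [558.   20.2] [27.4 26.8] 2.0 depth z [559.5  20.1  49.4]
light 172.5 (217.5, 197.5) [519.7  85.5  36. ] rect [519.3  87.2] [ 14.2 125.9] 33.5 depth z [518.   84.6  45.6]
light 442.5 (199.9, 169.3) [589.6 132.7  36. ] rect [591.6 133. ] [44.3 77.9] 75.1 depth z [590.  132.9  34.5]
light 21.0 (206.2, 151.5) [636.2 119.8  36. ] rect [636.4 122.2] [41.   9.7] 83.0 depth z [635.5 119.5  38.3]
crop org 163 135
side box
219 186 [607.  -38.8  30. ]
267 206 [457.2   7.9  30. ]
273 221 [434.3  53.4  30. ]
247 269 [486.4 204.4  30. ]
186 239 [666.4 142.4  30. ]
rect ((545.3701782226562, 81.66704559326172), (197.78599548339844, 194.51754760742188), 71.20680236816406)
red 34.5 (266.9, 212.4) [454.5  34.9  42. ] rect [454.4  33.4] [17.  25.6] 7.3 depth z [454.1  40.7  53.4]
light 402.0 (211.3, 238.1) [596.5 132.4  36. ] rect [597.4 131.7] [43.5 86.3] 74.8 depth z [597.  131.4  33.5]
light 91.5 (241.6, 225.3) [520.1  82.2  36. ] rect [518.   84.2] [ 14.1 130. ] 32.4 depth z [519.6  84.5  40.8]
crop org 181 181
```

View pics/topcrop.png

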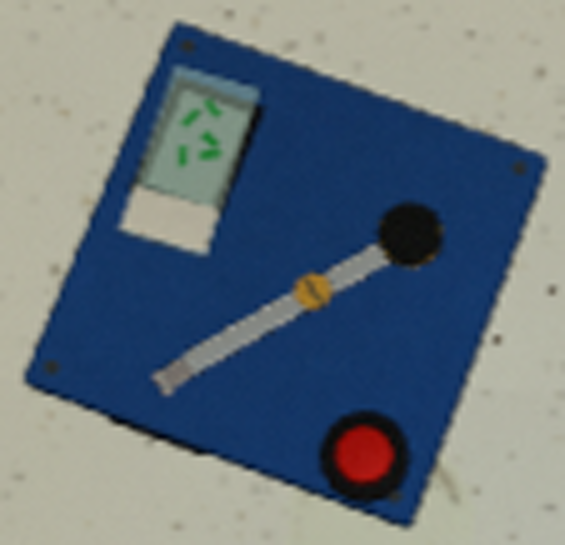

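The crop confirms the slide on the box: frosted end near crop (170,218), green herb sample above it, and the clip pointing away from it. Next I move over the box with the fingers closed and refine with the wrist camera.

Request:
{"name": "step_arm", "arguments": {
  "series": [24,46,0,0,1,24,46,0,0,1,24,46,0,0,1,24,46,0,0,1,24,46,0,0,1,24,46,0,0,1,24,46,0,0,1,24,46,0,0,1,24,46,0,0,1,24,46,0,0,1,24,46,0,0,1,24,46,0,0,1,0,0,0,0,1,0,0,0,0,1],
  "squeeze": 5
}}

```text
clock: 1.85
eef_pos: [529.7, 57.8, 230.1]
eef_rot: [-3.141, 0.001, 0.456]
wrist_force: [-0.0, 0.2, 0.7]
finger_gap: 0.6
finger_force: 0.0
```

```bash
python3 - <<'E'
from h import *
s=manip.read_state(); print(s["clock"],s["eef_pos"],s["eef_rot"],s["wrist_force"],s["finger_gap"])
i,p,d=snap("wrist"); print(i); cv2.imwrite("pics/w0.png",p); 
import pickle; pickle.dump((i,p,d),open("w0.pkl","wb"))
E
```

```text
1.85 [529.73056583  57.78690163 230.05610676] [-3.14140662e+00  9.21929366e-04  4.56019426e-01] [-0.04022881  0.1988375   0.72281498] 0.6374142465432449
{'fovy': 65.70646984690485, 'cx': 257.9348170988325, 'cy': 191.70494739841985, 'eye': array([606.10901632,  93.66151708, 385.36294569]), 'orientation': array([ 2.85038938e+00,  2.86514289e-04, -1.11415983e+00])}
```

View pics/w0.png

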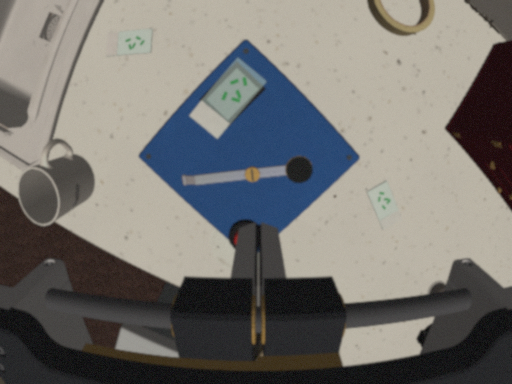

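The wrist view shows the slide at (228,97) with its frosted end at (209,118). The pad is at (299,169), the screw at (252,174) and the tip at (188,181). The shutter at (240,232) is partly hidden by the fingers.

```bash
cat > m2.py <<'E'
from h import *
import pickle
i,p,d=pickle.load(open("w0.pkl","rb"))
hsv=cv2.cvtColor(p,cv2.COLOR_BGR2HSV)
P=lambda u,v,z: onplane(i,u,v,z,True)
m=cv2.inRange(hsv,(100,120,40),(125,255,255)); m=cv2.morphologyEx(m,cv2.MORPH_OPEN,np.ones((3,3)))
c=max(cv2.findContours(m,0,2)[0],key=cv2.contourArea)
h=cv2.convexHull(c)
w=np.array([P(u,v,30)[:2] for u,v in c[:,0]])
# edge lines: use visible corners
q=cv2.approxPolyDP(h,5,True)[:,0]
for u,v in q: print("corner",u,v,P(u,v,30).round(1))
bm=np.zeros_like(m); cv2.fillPoly(bm,[h],255)
def blobs(name,mm,zz,amin=40):
    mm=mm&bm
    for c in cv2.findContours(mm,0,2)[0]:
        if cv2.contourArea(c)>amin:
            M=cv2.moments(c);u,v=M['m10']/M['m00'],M['m01']/M['m00']
            w=np.array([P(a,b,zz)[:2] for a,b in c[:,0]],np.float32)
            r=cv2.minAreaRect(w); print(name,cv2.contourArea(c),(round(u,1),round(v,1)),P(u,v,zz).round(1),"rect",np.round(r[0],1),np.round(r[1],1),round(r[2],1),"bbox",cv2.boundingRect(c))
red=cv2.inRange(hsv,(0,150,60),(8,255,255))|cv2.inRange(hsv,(172,150,60),(180,255,255))
blobs("red",red,52)
for zz in (50,58): blobs("black",cv2.inRange(p,(0,0,0),(50,50,50)),zz)
blobs("brass",cv2.inRange(hsv,(12,80,90),(28,255,255)),48,15)
blobs("light",cv2.inRange(hsv,(0,0,100),(100,110,255))&~red,36)
blobs("leaf",cv2.inRange(hsv,(0,0,100),(180,70,255))&~red,40)
blobs("frost",cv2.inRange(hsv,(0,0,150),(40,60,255))&~red,36)
cv2.imwrite("pics/w0c.png",cv2.resize(p[50:230,130:365],None,fx=3.3,fy=3.3,interpolation=cv2.INTER_CUBIC))
E
python3 m2.py
```

```text
corner 247 42 [669.2 139.1  30. ]
corner 357 158 [605.1 -45.5  30. ]
corner 281 229 [478.1  -2.7  30. ]
corner 226 235 [438.3  58.3  30. ]
corner 141 153 [491.  202.9  30. ]
black 116.5 (238.4, 225.9) [465.9  51.6  50. ] rect [466.2  51.5] [11.1 32.7] 62.0 bbox (230, 220, 23, 16)
black 435.5 (298.9, 169.3) [561.1  18.7  50. ] rect [561.1  18.7] [28.4 27.9] 41.3 bbox (287, 157, 25, 25)
black 116.5 (238.4, 225.9) [469.3  52.6  58. ] rect [469.6  52.5] [10.8 31.9] 62.0 bbox (230, 220, 23, 16)
black 435.5 (298.9, 169.3) [562.2  20.5  58. ] rect [562.2  20.4] [27.8 27.2] 41.3 bbox (287, 157, 25, 25)
brass 138.0 (251.8, 173.8) [531.7  65.2  48. ] rect [531.8  65.6] [15.6 15.2] 26.1 bbox (245, 167, 14, 14)
light 129.0 (197.7, 179.0) [494.1 121.2  36. ] rect [495.6 118.7] [ 9.9 42.7] 29.8 bbox (183, 174, 35, 10)
light 2631.0 (226.6, 98.3) [597.6 130.   36. ] rect [597.7 130.3] [44.2 88.2] 75.2 bbox (190, 60, 75, 78)
leaf 860.5 (231.4, 175.6) [517.2  85.5  40. ] rect [516.9  83.4] [ 17.8 127.2] 31.4 bbox (182, 165, 105, 21)
leaf 2768.5 (226.6, 98.4) [597.6 129.7  40. ] rect [597.8 130. ] [45.5 88.7] 75.4 bbox (189, 59, 76, 80)
frost 635.5 (209.2, 118.8) [567.  138.4  36. ] rect [567.1 138.5] [42.6 22.9] 75.5 bbox (191, 101, 38, 36)
```

View pics/w0c.png

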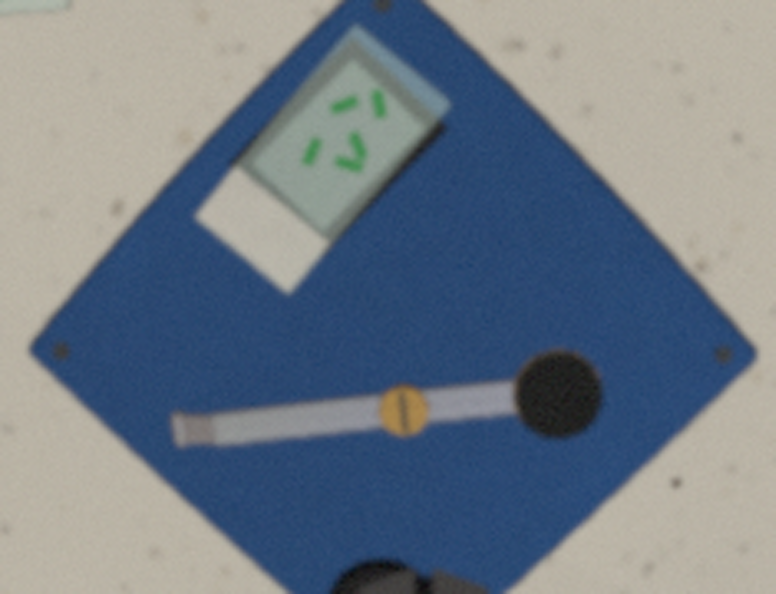

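Everything checks out. The slide measures 88x44 mm, centred at (597.7,130.2) with yaw -14.8°. The pivot is at about (532,66), and the pad is 55 mm from it at (561,19). The clip points at 121.5°, so the target direction of 64.6° means a swing of -0.99 rad. Now down over the pad.

Request:
{"name": "step_arm", "arguments": {
  "series": [6,-8,-25,0,1,6,-8,-25,0,1,6,-8,-25,0,1,6,-8,-25,0,1,4,-4,-20,0,1,3.2,-2.8,-15,0,1,0,0,-4,0,1,0,0,0,0,1,0,0,0,0,1]
}}

```text
clock: 3.02
eef_pos: [561.6, 19.5, 92.2]
eef_rot: [3.141, -0.001, 0.456]
wrist_force: [0.7, 0.1, -0.2]
finger_gap: 0.5
finger_force: 0.0
```

```bash
python3 - <<'E'
from h import *
s=manip.read_state(); print(s["eef_pos"],s["wrist_force"],s["moment"])
i,p,d=snap("wrist"); cv2.imwrite("pics/w1.png",cv2.resize(p[60:300,120:400],None,fx=2.5,fy=2.5))
E
```

```text
[561.55796964  19.53135829  92.21838076] [ 0.72709661  0.11726065 -0.20200569] [ 0.02015097  0.00021388 -0.02415116]
```

View pics/w1.png

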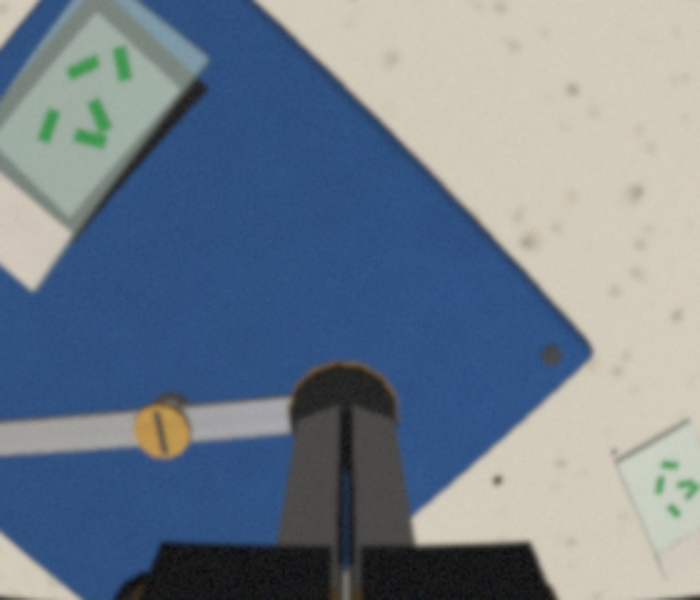

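The closed fingers stand centred over the black pad, whose disc is visible at crop (343,400). Next I feel downward.

Request:
{"name": "step_arm", "arguments": {
  "series": [0,0,-3,0,1,0,0,-2,0,1,0,0,-1,0,1,0,0,-1,0,1,0,0,0,0,1,0,0,0,0,1]
}}

```text
clock: 3.82
eef_pos: [561.3, 19.3, 84.5]
eef_rot: [3.142, -0.0, 0.456]
wrist_force: [-0.1, -1.1, 0.2]
finger_gap: 0.5
finger_force: 0.0
```

Request:
{"name": "step_arm", "arguments": {
  "series": [0,0,-1,0,1,0,0,-1,0,1,0,0,-1,0,1,0,0,0,0,1,0,0,0,0,1]
}}

```text
clock: 4.45
eef_pos: [561.3, 19.4, 81.4]
eef_rot: [-3.142, 0.0, 0.456]
wrist_force: [-0.2, -0.8, -0.2]
finger_gap: 0.7
finger_force: 0.0
```

Request:
{"name": "step_arm", "arguments": {
  "series": [0,0,-1,0,1,0,0,-1,0,1,0,0,-1,0,1,0,0,0,0,1,0,0,0,0,1]
}}

```text
clock: 5.08
eef_pos: [561.3, 19.4, 78.4]
eef_rot: [-3.142, 0.0, 0.456]
wrist_force: [-0.2, -0.2, -0.1]
finger_gap: 0.8
finger_force: 0.0
```

Request:
{"name": "step_arm", "arguments": {
  "series": [0,0,-1,0,1,0,0,-1,0,1,0,0,-0.5,0,1,0,0,0,0,1,0,0,0,0,1]
}}

```text
clock: 5.7
eef_pos: [561.3, 19.4, 76.0]
eef_rot: [3.142, -0.0, 0.456]
wrist_force: [-0.1, 0.1, 0.0]
finger_gap: 0.4
finger_force: 0.0
```

Request:
{"name": "step_arm", "arguments": {
  "series": [0,0,-1,0,1,0,0,-1,0,1,0,0,-0.5,0,1,0,0,0,0,1,0,0,0,0,1]
}}

```text
clock: 6.32
eef_pos: [561.6, 19.2, 73.8]
eef_rot: [3.141, -0.001, 0.456]
wrist_force: [0.7, -1.4, 4.7]
finger_gap: 0.7
finger_force: 2.6
```

Request:
{"name": "step_arm", "arguments": {
  "series": [0,0,-0.5,0,1,0,0,-0.5,0,1,0,0,-0.5,0,1,0,0,-0.5,0,1,0,0,-0.5,0,1,0,0,0,0,1,0,0,0,0,1]
}}

```text
clock: 7.2
eef_pos: [561.8, 19.1, 71.6]
eef_rot: [3.141, -0.001, 0.456]
wrist_force: [0.3, -2.6, 7.8]
finger_gap: 0.2
finger_force: 3.4
```

```bash
python3 - <<'E'
from h import *
f=[];z=[]
for k in range(6):
    manip.camera("top"); s=manip.read_state(); f.append(s["wrist_force"]); z.append(s["eef_pos"][2])
print(np.mean(f,0),np.std(f,0),np.mean(z),s["eef_pos"])
E
```

```text
[ 0.21787693 -2.40763604  6.94442233] [0.3969441  0.42609363 0.57712057] 71.5440471557317 [561.80157667  19.11165588  71.53764069]
```

Request:
{"name": "step_arm", "arguments": {
  "series": [0,0,-0.5,0,1,0,0,-0.5,0,1,0,0,-0.5,0,1,0,0,0,0,1,0,0,0,0,1]
}}

```text
clock: 8.12
eef_pos: [561.9, 19.1, 70.2]
eef_rot: [3.14, -0.002, 0.456]
wrist_force: [0.5, -2.3, 7.6]
finger_gap: 0.5
finger_force: 4.0
```

```bash
cat > f.py <<'E'
from h import *
f=[];z=[]
for k in range(8):
    i,p,d=snap("top" if k else "side") if k==0 else snap("top"); s=manip.read_state(); f.append(s["wrist_force"]); z.append(s["eef_pos"])
print(s["clock"],np.mean(f,0).round(2),np.linalg.norm(np.mean(f,0)).round(2),np.std(f,0).round(2),np.mean(z,0).round(2))
E
python3 f.py
```

```text
8.525 [ 0.48 -2.29  7.83] 8.18 [0.48 0.58 0.62] [561.92  19.12  70.18]
```

Request:
{"name": "step_arm", "arguments": {
  "series": [0,0,-0.4,0,1,0,0,-0.3,0,1,0,0,0,0,1,0,0,0,0,1]
}}

```text
clock: 9.02
eef_pos: [562.0, 19.1, 69.5]
eef_rot: [3.14, -0.002, 0.456]
wrist_force: [0.9, -2.1, 8.3]
finger_gap: 0.5
finger_force: 4.3
```

```bash
cat > f.py <<'E'
from h import *
f=[];z=[];D=[]
for k in range(8):
    i,p,d=snap("top"); s=manip.read_state(); f.append(s["wrist_force"]); z.append(s["eef_pos"]); D.append(d)
print(s["clock"],np.mean(f,0).round(2),np.linalg.norm(np.mean(f,0)).round(2),np.mean(z,0).round(2),s["finger_force"])
np.savez("last.npz",p=p,d=np.median(D,0))
E
python3 f.py; python3 - <<'E'
from h import *
i=manip.camera_info("top"); d0=np.load("top0.npz")["d"]; d1=np.load("last.npz")["d"]
# along the leaf from tip to pivot
a=np.array([195.5,211.5]); b=np.array([225.6,193.]); 
for t in np.linspace(0.03,.7,9):
    u,v=a+(b-a)*t; u,v=int(round(u)),int(round(v))
    print(u,v,pt(i,u,v,np.median(d0[v-1:v+2,u-1:u+2]))[2].round(1),pt(i,u,v,np.median(d1[v-1:v+2,u-1:u+2]))[2].round(1))
E
```

```text
9.425 [ 0.49 -2.22  8.17] 8.48 [561.97  19.1   69.54] 4.255229949690147
196 211 36.6 469.0
199 209 40.5 468.1
201 208 43.9 469.0
204 206 44.4 468.3
206 205 43.7 468.8
209 203 45.1 468.2
212 202 44.2 467.0
214 200 43.0 464.4
217 199 44.0 463.7
```

```bash
python3 - <<'E'
from h import *
i,p,d=snap("wrist"); f=f_(i); Rm=rot(i); e=np.array(i["eye"])
def proj(X):
    c=Rm.T@(np.array(X)-e); r=np.arctan2(np.hypot(c[0],c[1]),c[2]); t=np.hypot(c[0],c[1]); return i["cx"]+f*r*c[0]/t, i["cy"]+f*r*c[1]/t
def wp(u,v):
    D=float(np.median(d[v-1:v+2,u-1:u+2])); x=(u-i["cx"])/f;y=(v-i["cy"])/f; r=np.hypot(x,y); k=np.tan(r)/r
    return e+Rm@np.array([x*k*D,y*k*D,D])
ang=np.radians(121.5)
for L in (85,80,75,65,55,45,35,25):
    u,v=proj([532+L*np.cos(ang),66+L*np.sin(ang),45]); u,v=int(round(u)),int(round(v))
    if 2<u<510 and 2<v<382: print(L,u,v,wp(u,v).round(1))
cv2.imwrite("pics/w2.png",p)
E
```

```text
85 77 247 [487.9 138.1  46. ]
80 82 246 [492.4 133.3  47.2]
75 87 246 [496.4 128.3  49.1]
65 97 246 [502.4 119.5  50.8]
55 108 246 [506.2 111.5  49.3]
45 119 245 [511.5 103.5  49. ]
35 131 245 [515.7  95.1  48.1]
25 143 244 [520.5  87.2  47.1]
```

View pics/w2.png

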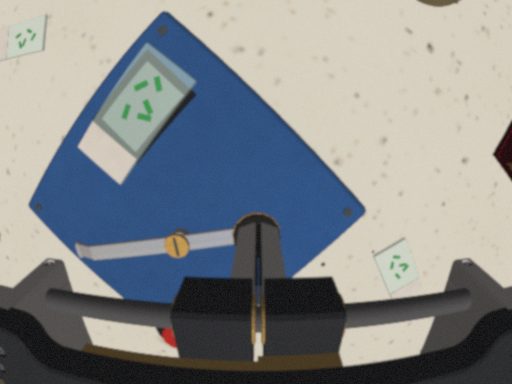

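The clip is lifted: its tip top reads about 46 mm in z against 36.6 mm at rest, and the glass top is at 36. The tip is at (80,249) and the slide is undisturbed. I compute the swing arc next.

```bash
cat > arc.py <<'E'
import sys,numpy as np
x,y,tot,n=map(float,sys.argv[1:5]); n=int(n)
p=np.array([x-532,y-66.]); prev=p.copy()
for k in range(1,n+1):
    a=tot*k/n; q=np.array([np.cos(a)*p[0]-np.sin(a)*p[1],np.sin(a)*p[0]+np.cos(a)*p[1]]); d=(q-prev).round(1); prev=prev+d
    print(f"{d[0]}, {d[1]}, 0, {tot/n:.3f}, 1",end=", ")
print(prev+[532,66])
E
python3 arc.py 561.9 19.1 -1.0 20
```

```text
-2.4, -1.4, 0, -0.050, 1, -2.4, -1.4, 0, -0.050, 1, -2.5, -1.1, 0, -0.050, 1, -2.6, -1.1, 0, -0.050, 1, -2.6, -0.9, 0, -0.050, 1, -2.7, -0.8, 0, -0.050, 1, -2.7, -0.7, 0, -0.050, 1, -2.7, -0.5, 0, -0.050, 1, -2.8, -0.4, 0, -0.050, 1, -2.7, -0.3, 0, -0.050, 1, -2.8, -0.1, 0, -0.050, 1, -2.8, 0.0, 0, -0.050, 1, -2.8, 0.2, 0, -0.050, 1, -2.7, 0.3, 0, -0.050, 1, -2.8, 0.4, 0, -0.050, 1, -2.7, 0.6, 0, -0.050, 1, -2.7, 0.7, 0, -0.050, 1, -2.7, 0.8, 0, -0.050, 1, -2.6, 1.0, 0, -0.050, 1, -2.5, 1.1, 0, -0.050, 1, [508.7  15.5]
```

Request:
{"name": "step_arm", "arguments": {
  "series": [-2.4,-1.4,0,-0.05,1,-2.4,-1.4,0,-0.05,1,-2.5,-1.1,0,-0.05,1,-2.6,-1.1,0,-0.05,1,-2.6,-0.9,0,-0.05,1,-2.7,-0.8,0,-0.05,1,-2.7,-0.7,0,-0.05,1,-2.7,-0.5,0,-0.05,1,0,0,0,0,1]
}}

```text
clock: 10.6
eef_pos: [541.4, 10.7, 69.6]
eef_rot: [3.14, -0.002, 0.055]
wrist_force: [0.8, -5.5, 9.1]
finger_gap: 0.4
finger_force: 4.5
```

```bash
python3 f.py; python3 - <<'E'
from h import *
i,p,d=snap("wrist"); cv2.imwrite("pics/w3.png",p)
E
```

```text
11.0 [ 0.46 -5.92  8.35] 10.24 [541.43  10.72  69.57] 4.5740679933328465
```

View pics/w3.png

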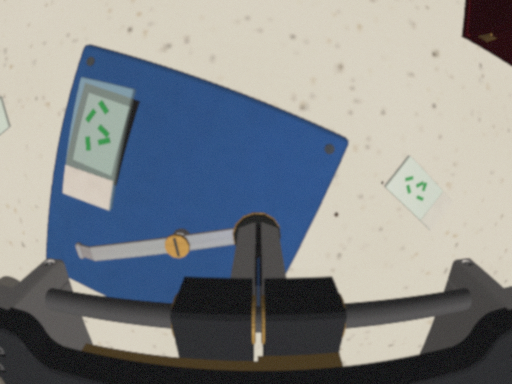

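The clip follows the tool. The radial side force has grown to 5.9 N, so my pivot estimate is about 0.7 mm off. I relieve that first, then recompute the rest of the arc.

Request:
{"name": "step_arm", "arguments": {
  "series": [0,-0.4,0,0,1,0,-0.4,0,0,1,0,0,0,0,1]
}}

```text
clock: 11.42
eef_pos: [541.4, 10.5, 69.5]
eef_rot: [3.141, -0.002, 0.056]
wrist_force: [0.8, -2.7, 8.6]
finger_gap: 0.3
finger_force: 4.2
```

```bash
python3 f.py; sed -i 's/66/65.3/g' arc.py; python3 arc.py 541.4 10.0 -0.6 12
```

```text
11.825 [ 0.63 -1.62  8.11] 8.3 [541.37  10.49  69.5 ] 4.225371599885364  File "arc.py", line 3
    p=np.array([x-532,y-65.3.]); prev=p.copy()
                             ^
SyntaxError: invalid syntax
```

```bash
sed -i 's/65.3\./65.3/g' arc.py; python3 arc.py 541.4 10.4 -0.6 12
```

```text
-2.8, -0.4, 0, -0.050, 1, -2.7, -0.3, 0, -0.050, 1, -2.8, -0.1, 0, -0.050, 1, -2.8, 0.0, 0, -0.050, 1, -2.8, 0.2, 0, -0.050, 1, -2.7, 0.3, 0, -0.050, 1, -2.8, 0.4, 0, -0.050, 1, -2.7, 0.6, 0, -0.050, 1, -2.7, 0.7, 0, -0.050, 1, -2.7, 0.8, 0, -0.050, 1, -2.6, 1.0, 0, -0.050, 1, -2.5, 1.1, 0, -0.050, 1, [508.8  14.7]
```

Request:
{"name": "step_arm", "arguments": {
  "series": [-2.8,-0.4,0,-0.05,1,-2.7,-0.3,0,-0.05,1,-2.8,-0.1,0,-0.05,1,-2.8,0,0,-0.05,1,-2.8,0.2,0,-0.05,1,0,0,0,0,1]
}}

```text
clock: 12.58
eef_pos: [527.2, 9.6, 69.5]
eef_rot: [3.141, -0.002, -0.195]
wrist_force: [-0.5, -4.1, 8.3]
finger_gap: 0.6
finger_force: 4.5
```

```bash
python3 f.py; python3 - <<'E'
from h import *
i,p,d=snap("wrist"); f=f_(i); Rm=rot(i); e=np.array(i["eye"])
for (u,v) in [(80,250),(82,250),(84,251),(88,250),(95,249)]:
    D=float(np.median(d[v-1:v+2,u-1:u+2])); x=(u-i["cx"])/f;y=(v-i["cy"])/f; r=np.hypot(x,y); k=np.tan(r)/r
    print(u,v,(e+Rm@np.array([x*k*D,y*k*D,D])).round(1),p[v,u])
E
```

```text
12.975 [-0.85 -4.27  8.47] 9.52 [527.23   9.6   69.39] 4.4812483638617095
80 250 [538.2 147.9  45.8] [152 151 156]
82 250 [538.3 145.2  46.6] [135 138 144]
84 251 [537.6 142.9  47.4] [132 136 142]
88 250 [539.1 136.2  50.2] [139 141 146]
95 249 [539.6 128.3  51.4] [160 163 165]
```

The tip is still up, with its top at about z 46, and sits at slide x ≈ -62. I continue over the glass.

Request:
{"name": "step_arm", "arguments": {
  "series": [-2.7,0.1,0,-0.05,1,-2.8,0.2,0,-0.05,1,-2.7,0.5,0,-0.05,1,-2.7,0.6,0,-0.05,1,-2.7,0.7,0,-0.05,1,-2.6,1.0,0,-0.05,1,-2.6,1.1,0,-0.05,1,0,0,0,0,1]
}}

```text
clock: 14.02
eef_pos: [508.2, 14.0, 69.3]
eef_rot: [3.142, -0.001, -0.545]
wrist_force: [-2.1, -2.9, 7.5]
finger_gap: 0.5
finger_force: 4.5
```

```bash
python3 f.py; python3 - <<'E'
from h import *
i,p,d=snap("wrist"); cv2.imwrite("pics/w4.png",cv2.resize(p[100:300,20:290],None,fx=2.9,fy=2.9)); import pickle; pickle.dump((i,p,d),open("w4.pkl","wb"))
E
```

```text
14.425 [-2.19 -3.29  8.73] 9.59 [508.19  13.98  69.23] 4.47754246366145
```

View pics/w4.png

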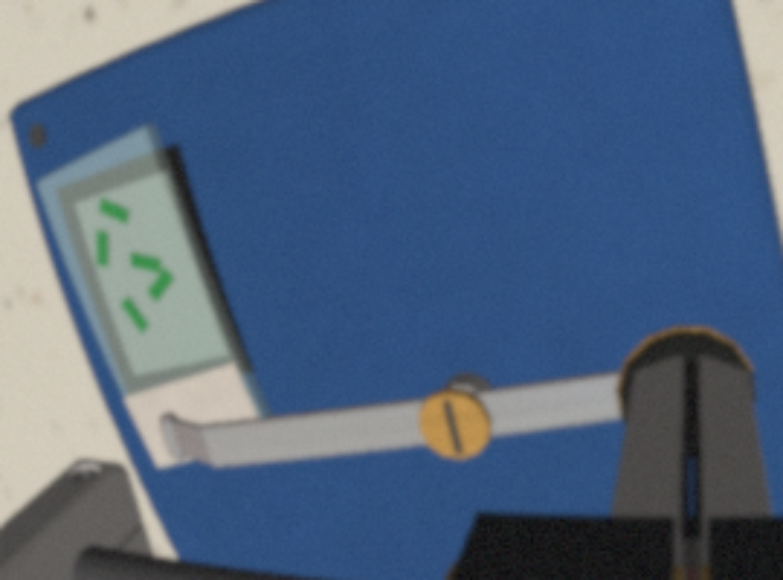

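The tip bar at crop (182,438) is over the white frosted end. Next I work out exactly how far in it is.

```bash
python3 - <<'E'
from h import *; import pickle
i,p,d=pickle.load(open("w4.pkl","rb"))
c=lambda a,b,z:onplane(i,20+a/2.9,100+b/2.9,z,True)
X=np.array([.967,-.255]);Y=np.array([.255,.967]);S=np.array([597.7,130.2])
for n,a,b,z in [("tip",182,438,44),("tipfar",168,438,44),("endcorner",158,467,36),("line L",130,392,36),("line R",228,358,36),("far TL",38,182,36),("far TR",155,126,36),("screw",456,425,48)]:
    w=c(a,b,z); r=w[:2]-S; print(n,w.round(1),"slide",(r@X).round(1),(r@Y).round(1))
E
```

```text
tip [564.2 140.2  44. ] slide -34.9 1.1
tipfar [566.5 144.7  44. ] slide -33.9 6.0
endcorner [560.6 163.4  36. ] slide -44.3 22.7
line L [582.9 154.   36. ] slide -20.4 19.3
line R [574.  115.9  36. ] slide -19.3 -19.9
far TL [646.4 140.1  36. ] slide 44.5 22.0
far TR [633.7  94.9  36. ] slide 43.8 -25.0
screw [530.8  64.2  48. ] slide -47.9 -80.9
```

The tip is at slide x ≈ -34.5, inside the -40 to -23 window. I nudge it 0.03 rad further in, relieve the side load, then let it down slowly.

Request:
{"name": "step_arm", "arguments": {
  "series": [-0.9,0.2,0,-0.015,1,-1,0.2,0,-0.015,1,0,0,0,0,1,0,0,0.3,0,1,0,0,0.3,0,1,0,0,0.3,0,1,0,0,0.3,0,1,0,0,0.3,0,1,0,0,0.3,0,1,0,0,0.3,0,1,0,0,0.3,0,1,0,0,0.3,0,1,0,0,0.3,0,1,0,0,0.3,0,1,0,0,0.3,0,1,0,0,0.4,0,1,0,0,0.4,0,1,0,0,0,0,1]
}}

```text
clock: 16.73
eef_pos: [505.9, 14.7, 73.0]
eef_rot: [3.141, 0.0, -0.574]
wrist_force: [-0.1, -0.7, 0.3]
finger_gap: 0.7
finger_force: 0.0
```

Request:
{"name": "step_arm", "arguments": {
  "series": [0,0,0.5,0,1,0,0,0.5,0,1,0,0,1,0,1,0,0,2,0,1,0,0,5,0,1,0,0,8,0,1,0,0,8,0,1,0,0,0,0,1]
}}

```text
clock: 17.73
eef_pos: [506.5, 14.6, 99.0]
eef_rot: [-3.141, -0.001, -0.574]
wrist_force: [0.1, -0.5, 0.7]
finger_gap: 0.9
finger_force: 0.0
```

```bash
python3 - <<'E'
from h import *
s=manip.read_state(); print(s["clock"],s["eef_pos"],s["wrist_force"])
i,p,d=snap("wrist"); cv2.imwrite("pics/w5.png",cv2.resize(p[80:300,20:370],None,fx=2.25,fy=2.25)); import pickle; pickle.dump((i,p,d),open("w5.pkl","wb"))
E
```

```text
17.725 [506.46925359  14.64929937  98.99501648] [ 0.06310885 -0.4755579   0.73268093]
```

View pics/w5.png

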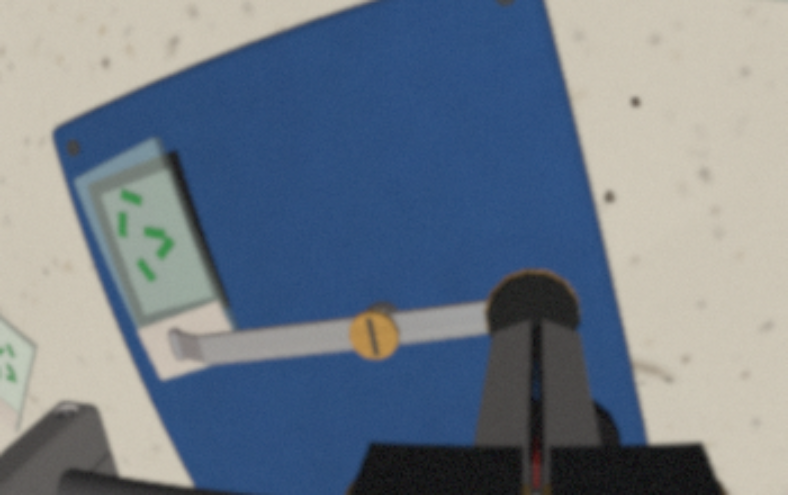

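The clip now rests on the middle of the frosted end, with the tip at crop (185,345), and the wrist force is zero, so it is let go. On to the shutter at about (450.5,38.5).

Request:
{"name": "step_arm", "arguments": {
  "series": [-14,6,0,0,1,-14,6,0,0,1,-14,6,0,0,1,-14,6,0,0,1,0,0,-6,0,1,0,0,-6,0,1,0,0,-4,0,1,0,0,0,0,1]
}}

```text
clock: 18.77
eef_pos: [450.1, 38.5, 81.7]
eef_rot: [3.141, 0.001, -0.574]
wrist_force: [-0.6, -0.2, 0.6]
finger_gap: 0.8
finger_force: 0.0
```

Request:
{"name": "step_arm", "arguments": {
  "series": [0,0,-1,0,1,0,0,-1,0,1,0,0,-1,0,1,0,0,-1,0,1,0,0,-1,0,1,0,0,0,0,1]
}}

```text
clock: 19.52
eef_pos: [450.1, 38.7, 77.2]
eef_rot: [-3.142, -0.0, -0.574]
wrist_force: [-0.8, 0.0, 1.5]
finger_gap: 0.6
finger_force: 0.7
```

Request:
{"name": "step_arm", "arguments": {
  "series": [0,0,-1,0,1,0,0,-1,0,1,0,0,-1,0,1,0,0,-1,0,1,0,0,-1,0,1,0,0,0,0,1]
}}

```text
clock: 20.27
eef_pos: [450.1, 38.6, 72.2]
eef_rot: [-3.142, -0.0, -0.574]
wrist_force: [-0.7, -0.2, 4.7]
finger_gap: 0.7
finger_force: 2.1
```

Request:
{"name": "step_arm", "arguments": {
  "series": [0,0,-0.5,0,1,0,0,-0.5,0,1,0,0,0,0,1,0,0,0,0,1]
}}

```text
clock: 20.78
eef_pos: [450.1, 38.6, 71.2]
eef_rot: [-3.142, -0.0, -0.574]
wrist_force: [-2.2, 0.4, 5.2]
finger_gap: 0.5
finger_force: 2.9
```

Request:
{"name": "step_arm", "arguments": {
  "series": [0,0,-0.5,0,1,0,0,-0.5,0,1,0,0,0,0,1,0,0,0,0,1,0,0,0,0,1]
}}

```text
clock: 21.4
eef_pos: [450.3, 38.7, 71.0]
eef_rot: [-3.141, -0.0, -0.574]
wrist_force: [-6.8, -0.3, 18.9]
finger_gap: 0.4
finger_force: 9.3
```

The button bottomed out: 18.9 N at a hard stop, after about 7 mm of travel. I release it and go back above the pad.

Request:
{"name": "step_arm", "arguments": {
  "series": [0,0,2,0,1,0,0,4,0,1,0,0,8,0,1,0,0,14,0,1,14,-5.7,0,0,1,14,-5.7,0,0,1,14,-5.7,0,0,1,14,-5.6,0,0,1,0.3,0,-10,0,1,0,0,-8,0,1,0,0,-4,0,1,0,0,-1.5,0,1,0,0,0,0,1,0,0,0,0,1]
}}

```text
clock: 23.15
eef_pos: [506.5, 16.0, 74.9]
eef_rot: [-3.141, -0.0, -0.574]
wrist_force: [0.5, -0.2, 0.9]
finger_gap: 0.5
finger_force: 0.0
```

```bash
python3 - <<'E'
from h import *; import pickle
s=manip.read_state(); print(s["clock"],s["eef_pos"],s["wrist_force"])
# slide & clip check from wrist image, segmented
i,p,d=snap("wrist"); hsv=cv2.cvtColor(p,cv2.COLOR_BGR2HSV); P=lambda u,v,z:onplane(i,u,v,z,True)
g=cv2.inRange(hsv,(50,100,60),(85,255,255)); v,u=np.nonzero(g[60:300,20:200]); print("green",len(u),P(u.mean()+20,v.mean()+60,36).round(1))
b=cv2.inRange(hsv,(12,80,90),(28,255,255))[150:300,100:300]; v,u=np.nonzero(b); print("brass",len(u),P(np.median(u)+100,np.median(v)+150,48).round(1))
i,p,d=pickle.load(open("w0.pkl","rb")); hsv=cv2.cvtColor(p,cv2.COLOR_BGR2HSV)
g=cv2.inRange(hsv,(50,100,60),(85,255,255)); v,u=np.nonzero(g[60:140,180:270]); print("green0",len(u),onplane(i,u.mean()+180,v.mean()+60,36,True).round(1))
E
```

```text
23.15 [506.49114749  15.99751662  74.90442428] [ 0.52373475 -0.19469226  0.92840108]
green 131 [609.9 125.1  36. ]
brass 447 [532.1  63.6  48. ]
green0 54 [610.8 124.8  36. ]
```

The slide is unmoved within measuring error (about 1 mm). Pressing the pad again.

Request:
{"name": "step_arm", "arguments": {
  "series": [0,0,-1,0,1,0,0,-1,0,1,0,0,-0.5,0,1,0,0,-0.5,0,1,0,0,-0.5,0,1,0,0,-0.5,0,1,0,0,0,0,1,0,0,0,0,1]
}}

```text
clock: 24.2
eef_pos: [506.7, 15.8, 71.2]
eef_rot: [-3.141, -0.001, -0.574]
wrist_force: [-1.4, -1.7, 6.8]
finger_gap: 0.6
finger_force: 3.7
```

```bash
python3 f.py
```

```text
24.6 [-1.59 -1.65  7.13] 7.49 [506.69  15.79  71.19] 3.7225241426722278
```

Request:
{"name": "step_arm", "arguments": {
  "series": [0,0,-0.5,0,1,0,0,-0.5,0,1,0,0,-0.5,0,1,0,0,-0.3,0,1,0,0,0,0,1,0,0,0,0,1]
}}

```text
clock: 25.35
eef_pos: [506.7, 15.7, 69.5]
eef_rot: [-3.141, -0.001, -0.574]
wrist_force: [-3.2, -1.7, 8.9]
finger_gap: 0.4
finger_force: 4.4
```

```bash
python3 f.py; python3 - <<'E'
from h import *
i,p,d=snap("wrist"); f=f_(i); Rm=rot(i); e=np.array(i["eye"])
for (u,v) in [(80,250),(82,250),(84,251),(88,250),(95,249)]:
    D=float(np.median(d[v-1:v+2,u-1:u+2])); x=(u-i["cx"])/f;y=(v-i["cy"])/f; r=np.hypot(x,y); k=np.tan(r)/r
    print(u,v,(e+Rm@np.array([x*k*D,y*k*D,D])).round(1),p[v,u])
E
sed -i 's/532/531.8/g' arc.py; python3 arc.py 506.6 15.6 0.96 19
```

```text
25.75 [-2.04 -2.06  8.96] 9.42 [506.73  15.7   69.5 ] 4.447336403171676
80 250 [568.6 140.4  46. ] [155 157 159]
82 250 [567.7 138.5  46. ] [139 141 146]
84 251 [566.2 136.8  46.7] [134 136 142]
88 250 [565.1 130.1  49.5] [133 135 141]
95 249 [562.7 121.9  51.3] [158 159 162]
2.5, -1.2, 0, 0.051, 1, 2.6, -1.1, 0, 0.051, 1, 2.7, -0.9, 0, 0.051, 1, 2.7, -0.8, 0, 0.051, 1, 2.7, -0.7, 0, 0.051, 1, 2.8, -0.6, 0, 0.051, 1, 2.8, -0.4, 0, 0.051, 1, 2.8, -0.2, 0, 0.051, 1, 2.8, -0.1, 0, 0.051, 1, 2.8, 0.0, 0, 0.051, 1, 2.8, 0.2, 0, 0.051, 1, 2.8, 0.3, 0, 0.051, 1, 2.8, 0.5, 0, 0.051, 1, 2.7, 0.5, 0, 0.051, 1, 2.8, 0.8, 0, 0.051, 1, 2.6, 0.9, 0, 0.051, 1, 2.7, 1.0, 0, 0.051, 1, 2.5, 1.1, 0, 0.051, 1, 2.6, 1.3, 0, 0.051, 1, [558.1  16.2]
```

The tip is lifted again, with its top at z ≈ 46. I swing back, checking midway.

Request:
{"name": "step_arm", "arguments": {
  "series": [2.5,-1.2,0,0.05,1,2.6,-1.1,0,0.05,1,2.7,-0.9,0,0.05,1,2.7,-0.8,0,0.05,1,2.7,-0.7,0,0.05,1,2.8,-0.6,0,0.05,1,2.8,-0.4,0,0.05,1,2.8,-0.3,0,0.05,1,0,0,0,0,1]
}}

```text
clock: 26.92
eef_pos: [528.7, 10.2, 69.6]
eef_rot: [-3.141, -0.002, -0.173]
wrist_force: [1.0, 1.4, 8.2]
finger_gap: 0.4
finger_force: 4.0
```

```bash
python3 f.py
```

```text
27.325 [0.32 1.83 7.69] 7.91 [528.72  10.14  69.68] 3.956720176609565
```

Request:
{"name": "step_arm", "arguments": {
  "series": [2.8,0.1,0,0.05,1,2.8,0.2,0,0.05,1,2.8,0.3,0,0.05,1,2.8,0.4,0,0.05,1,2.8,0.5,0,0.05,1,2.7,0.6,0,0.05,1,2.8,0.8,0,0.05,1,2.6,0.9,0,0.05,1,0,0,0,0,1]
}}

```text
clock: 28.45
eef_pos: [550.7, 14.0, 69.6]
eef_rot: [3.142, -0.002, 0.227]
wrist_force: [-1.7, 2.0, 8.7]
finger_gap: 0.3
finger_force: 4.0
```

```bash
python3 f.py
```

```text
28.85 [-0.59  1.81  7.95] 8.17 [550.68  13.98  69.66] 3.965241031234541
```

Well clear. I let it down slowly and withdraw.

Request:
{"name": "step_arm", "arguments": {
  "series": [0,0,0.4,0,1,0,0,0.4,0,1,0,0,0.4,0,1,0,0,0.4,0,1,0,0,0.4,0,1,0,0,0.4,0,1,0,0,0.4,0,1,0,0,0.4,0,1,0,0,0.4,0,1,0,0,0.5,0,1,0,0,0.5,0,1,0,0,0.5,0,1,0,0,0.5,0,1,0,0,1,0,1,0,0,2,0,1,0,0,5,0,1,0,0,15,0,1,0,0,30,0,1,0,0,40,0,1,0,0,40,0,1]
}}

```text
clock: 31.35
eef_pos: [549.9, 13.7, 209.7]
eef_rot: [3.141, -0.001, 0.226]
wrist_force: [0.8, -0.1, 0.0]
finger_gap: 0.4
finger_force: 0.0
```

Request:
{"name": "step_arm", "arguments": {
  "series": [-15,-25,10,0,1,-10,-15,5,0,1,0,0,0,0,1,0,0,0,0,1]
}}

```text
clock: 31.85
eef_pos: [525.1, -25.9, 222.0]
eef_rot: [-3.141, 0.001, 0.226]
wrist_force: [-0.1, 0.2, -0.3]
finger_gap: 0.4
finger_force: 0.0
```

```bash
python3 - <<'E'
from h import *; import pickle
s=manip.read_state(); print(s["clock"],s["eef_pos"],s["wrist_force"])
i,p,d=snap("wrist"); hsv=cv2.cvtColor(p,cv2.COLOR_BGR2HSV); P=lambda u,v,z:onplane(i,u,v,z,True)
m=cv2.inRange(hsv,(100,120,40),(125,255,255)); h=cv2.convexHull(max(cv2.findContours(m,0,2)[0],key=cv2.contourArea)); bm=np.zeros_like(m); cv2.fillPoly(bm,[h],255)
for c in cv2.findContours(cv2.inRange(hsv,(0,0,100),(180,70,255))&bm,0,2)[0]:
    if cv2.contourArea(c)>200:
        w=np.array([P(a,b,38)[:2] for a,b in c[:,0]],np.float32); r=cv2.minAreaRect(w); print(np.round(r[0],1),np.round(r[1],1),r[2],cv2.boxPoints(r).round(0).tolist())
E
```

```text
31.85 [525.13035852 -25.92737624 222.00773135] [-0.05299256  0.18389354 -0.29623414]
[515.9 105.6] [17.6 86.5] 17.3560791015625 [[495.0, 144.0], [520.0, 62.0], [537.0, 67.0], [511.0, 150.0]]
[537.3  46.4] [14.8 36.4] 25.033010482788086 [[523.0, 60.0], [538.0, 27.0], [552.0, 33.0], [536.0, 66.0]]
[597.8 129.7] [46.6 89.5] 75.38494873046875 [[549.0, 118.0], [635.0, 96.0], [647.0, 141.0], [560.0, 164.0]]
```

The slide is where it started, at (597.8,129.7) against (597.8,130.0). The clip tip is about 50 mm off the frosted end. Handing in.

```bash
python3 -c "
from cell import manip
print(manip.sign_off())"
```

```text
the job is handed in; nothing more can be done
None
```

I clipped the slide by its frosted end, pushed the shutter to its stop, swung the clip back about 50 mm clear of the glass, and handed the job in at about 32 s; the slide had not measurably moved, but no verdict came back.

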